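Tighten and prove the anode-bar clamp on a plating tank

ROBOT

A 6-joint arm with a two-finger parallel gripper is mounted at the origin on the work surface. World frame = base frame: x ahead of the robot, y to its left, z up, the work surface at z = 0. Lengths are in m, angles in rad, forces in N, time in s.
With the tool pointing down it reaches from about 0.4 to 0.825 m from the base axis. Payload 7 kg.
Tool frame: the origin (TCP) lies at the very end of the fingers, on their centre line; the grasp point (between the pads) lies 19 mm behind it; z points along the fingers, y is the direction in which the jaws open and shut (so a half turn about z gives the same grasp; the last joint's range is limited). The gripper opens to 88 mm and grips with 3 to 60 N. Pads are 19 mm wide; open, the fingers measure 130 mm over their backs; the gripper's body (78 mm by 193 mm) begins 47 mm behind the grasp point.
Start: joints at [-0.978, 0.359, 0.012, 0, -1.224, -0.288], TCP at [0.203, -0.644, 0.227] pointing down, gripper open.
Joint ranges: [-3.07, 3.07], [-1.43, 2.12], [-1.02, 1.25], [-3.03, 1.67], [-3.05, -0], [-3.03, 3.03]. Speed limits (rad/s): [2.39, 2.39, 3.01, 3.14, 3.14, 3.14].

INTERFACE

Orientations are given as [roll, pitch, yaw] about the fixed x, y, z axes, in that order (R = Rz(yaw) Ry(pitch) Rx(roll)).
In Python, from station import arm gives the robot as it stands.
- The arm moves only by the shell command python3 -m inch 'ROWS' [FORCE]. ROWS is text: rows parted by semicolons, each of 7 numbers parted by spaces: the closure, from 0 (fully open) to 1 (shut), then the shift along the tool's x, y, z each as a share of 300 mm, from -1 to 1, then the turn, a rotation vector about the tool's x, y, z each as a share of 60 degrees, from -1 to 1. In form: grip tx ty tz rx ry rz; .... A call has 1 to 12 rows; each row is the pose to reach, as a shift and turn from the pose commanded when the call began, along the tool's axes at that moment; what a row does not reach only later rows make up. A row lasts 1/10 s, in which the tool goes at most 50 mm and 8.59 degrees, less where a joint would pass 70% of its speed; a pose out of reach is approached as far as the arm can. A call with a number of a shift or a turn outside -1 to 1 is refused whole. A call with a gripper value outside its range is refused whole. The fingers move at their own pace and stop on an object; FORCE is the grip in N (left out, the last holds). Time passes only in rows, so rows that repeat a pose let the fingers close. It gives the time, the measured TCP pose, the force and the opening at its end, in the units of the state.
- arm.get_state(): the state, without advancing time (a new reading comes with each control period).
- arm.grab_frame(name): name is "scene" or "top"; returns a dict with "img" (420x560x3 uint8, red, green, blue), "range_z" (420x560 float32, m along the optical axis (not along the pixel's ray), 0 where there is no reading), "fx", "fy", "cx", "cy" (pixels), "extrinsics" (4x4, takes a point from world to camera coordinates). Camera axes: x right, y up, looking along -z (the intrinsics and any distortion apply to the point x, -y, -z); pixel columns grow to the right and rows downward; lengths in m; the calibration is good to about 2 mm. A picture is of the moment at which its call begins.
- arm.job_done(): hands the job in, once; it reports no verdict.
The state is a dict: "t": time; "q": joint angles; "qd": joint speeds; "joint_efforts": joint torques, N m; "eef_pos": TCP position; "ee_rot": TCP orientation; "force": force on the tool from outside, world axes, zero at the start; "moment": the same for the moment, N m; "width": finger opening in m.
Only numpy, scipy, OpenCV 4.12 (cv2) and the standard library are available. Lean on these libraries where they do the work, as an engineer would, in place of code of your own. Each camera call takes 0.05 s, during which the arm holds its last target.

TASK

Screw the T-handled clamp on the empty plating tank clockwise until it comes up dead on the copper anode bar, then lean on the handle to 0.5 N m (no less than 0.4, and above 0.7 the thread strips) and keep that up for a good second to see that the screw does not turn any further. Then let go of the handle and check that the bar holds: press steadily on its free end, along the bar, with about 8 N (20 N at most) for a second; it must not slide. Leave the screw tight, the bar where it lies and the glassware and bottle standing where they are.

Things in the scene. Friction and masses are not known exactly. Their poses are not given: they have to be found in the camera images.
- tank: empty stainless tank, 240 x 230 mm, 140 mm high, fixed. Origin: centre of its underside; x across the bars, y along them, z up. A flat copper bar lies along y at x = 0 in saddles on the -y and +y rims; the -y saddle is a brass clamp with a steel T-handle on top. A fixed round brass rod, 14 mm thick, lies at x = +80 mm, 167 mm up. But for the T-handle and its screw nothing on it rises over 203 mm
- tbar_mid (a point): middle of the steel T-handle on the vertical screw axis, 238 mm above the bench, over (0, -115 mm) of the tank. x points along the handle, z up. The handle is a round bar 10 mm thick with balls 16 mm thick centred 56 mm from the axis (128 mm over all); its hub, 19 mm thick, reaches from 12 mm under to 8 mm over this point. Clockwise from above tightens
- clamp_screw (a joint): turn of the clamp screw in rad, clockwise from above positive; starts between 0 and 0.7, with 0.8 to 1.5 rad to go until it is home. It drags by 0.08 N m (2 N at the handle's end), up to 0.13 N m over the last 0.4 rad as its pad squeezes the bar, then stops dead; it stays where it is left
- tbar (a joint): elastic twist of the slender screw spindle in rad, clockwise positive: how far the handle is ahead of the screw. Equals the torque on the handle divided by 8 N m/rad (0.0625 at 0.5 N m); springs back when let go. Torque = push across the handle times its distance from the screw axis (10 N at 50 mm gives 0.5 N m)
- clamp (a joint): give of the brass clamp on its rubber insulator along the tank's y, in m, 0 at rest: 1 mm per 10 N of the load along the bar that the clamp carries (some 1 to 2 N of a push on the bar is lost by drag in the other saddle). A sideways push on the handle moves it too; it springs back
- anode_bar: loose flat copper bar, 20 mm wide, 8 mm thick, 336 mm long, 0.55 kg with the nickel anode plate that hangs from it inside the tank. Origin: on its underside, over the tank's centre, 165 mm above the bench; y along the bar. Until it is clamped it slides at a light push
- bar_end (a point): centre of the flat end face (20 x 8 mm) of the copper bar's free end, 180 mm along y from the bar's origin, 65 mm out from the tank's +y wall, 169 mm above the bench; y points out along the bar, z up
- beaker: empty glass beaker, 76 mm wide, 95 mm tall, open at the top, loose; origin: centre of its underside. Leave alone
- wash_bottle: white plastic bottle with a cap, 64 mm wide, 150 mm tall, loose; origin: centre of its underside. Leave alone
- cylinder: clear measuring cylinder on a round foot 68 mm wide, 195 mm tall, loose; origin: centre of its underside. Leave alone

How it is judged:
On the way, in this order (a step that is already met when the one before it is completed fails the run):
1. the screw is turned clockwise until it is home on the bar (value of joint clamp_screw above 1.45 rad).
2. with the screw home and not turning, the handle carries at least 0.4 N m for a second (value of joint clamp_screw above 1.45 rad and value of joint tbar above 0.05 rad and velocity of joint clamp_screw below 0.1 rad/s), for 1 s.
3. with the handle let go, the fingers press on the bar and the clamp takes at least 4 N along it for half a second (contact force between the fingers and anode_bar above 4 N and (value of joint clamp below -0.0004 m or value of joint clamp above 0.0004 m) and value of joint tbar below 0.03 rad), for 0.5 s.
At the end, for the whole second after the job is handed in: The clamp screw is home (turn above 1.42 rad) and its handle unloaded (twist under 0.03 rad), the free end of the copper bar is within 3 mm of where it was, at rest, and the beaker, bottle and measuring cylinder stand upright within 20 mm of where they were (value of joint clamp_screw above 1.42 rad and value of joint tbar below 0.03 rad and distance of bar_end from where it was at the start of the episode below 0.003 m and linear speed of anode_bar below 0.01 m/s and angle between each of beaker, wash_bottle, cylinder's own z axis and vertical below 0.1 rad and distance of each of beaker, wash_bottle, cylinder from where it was at the start of the episode below 0.02 m); the robot touches nothing.
It fails at once if the screw is over-tightened (more than 0.75 N m, twist above 0.094 rad) (value of joint tbar above 0.094 rad).
It fails at once if the bar slides more than 5 mm (distance of bar_end from where it was at the start of the episode above 0.005 m).
It fails at once if the bar is pressed with more than 25 N (contact force between the fingers and anode_bar above 25 N).
It fails at once if a bystander is knocked over (angle between any of beaker, wash_bottle, cylinder's own z axis and vertical above 0.5 rad).
It also fails if it takes over 70 s, if anything falls off the work surface, if the arm or the gripper's body presses on something with over 40 N, if the wrist force passes 120 N, or if a joint passes its speed limit or range.

## Working session

There is one attempt and no reset: what is moved stays moved. The work goes in short steps, Python scripts to look and compute and a shell command to move; the robot and the scene stay as the last step left them, time stands still between calls to the robot, and variables do not carry over. Pictures are saved under pics/ and viewed, and the job is handed in when it is done.

```bash
ls; mkdir -p pics
python3 - <<'E'
from station import arm
import cv2,numpy as np
print(arm.get_state())
for n in("scene","top"):
    f=arm.grab_frame(n); cv2.imwrite(f"pics/{n}0.png",f["img"][:,:,::-1]); np.savez(f"pics/{n}0.npz",**f)
    print(n,f["fx"],f["fy"],f["cx"],f["cy"],f["extrinsics"].round(3).tolist(),[k for k in f])
E
```

```text
pics
{'t': 0.0, 'q': array([-9.77900655e-01,  3.59372444e-01,  1.10453336e-02, -3.24234566e-04,
       -1.22410270e+00, -2.88088760e-01]), 'qd': array([ 0.00104164, -0.00048699,  0.00052056, -0.00130172, -0.00012447,
       -0.0014773 ]), 'joint_efforts': array([ 4.92872332e-04, -5.82720244e+01,  2.93052399e+01,  6.99735001e+00,
        6.73428556e-03, -2.09383011e-04]), 'eef_pos': array([ 0.20238103, -0.6434274 ,  0.22563081]), 'ee_rot': array([ 3.13993989e+00, -1.71906473e-04, -2.83689602e+00]), 'force': array([-0.67025904, -1.10273083, -0.32189566]), 'moment': array([-0.04127689, -0.01040739, -0.04153185]), 'width': 0.08747977407952351}
scene 497.56950882877226 497.56950882877226 278.2417023735859 204.9811222383778 [[0.813, 0.582, 0.004, -0.454], [-0.431, 0.597, 0.677, 0.127], [0.391, -0.552, 0.736, -1.761], [0.0, 0.0, 0.0, 1.0]] ['img', 'range_z', 'fx', 'fy', 'cx', 'cy', 'extrinsics']
top 453.89838612355123 453.89838612355123 279.57292174995615 208.34891049926517 [[-0.026, -1.0, 0.006, 0.015], [0.997, -0.025, 0.068, -0.571], [-0.068, 0.007, 0.998, -1.412], [0.0, 0.0, 0.0, 1.0]] ['img', 'range_z', 'fx', 'fy', 'cx', 'cy', 'extrinsics']
```

View pics/scene0.png

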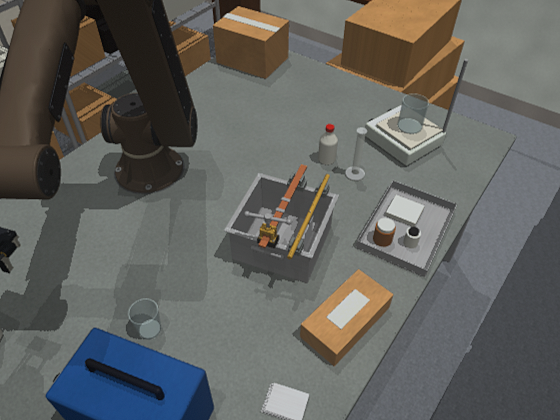

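View pics/top0.png

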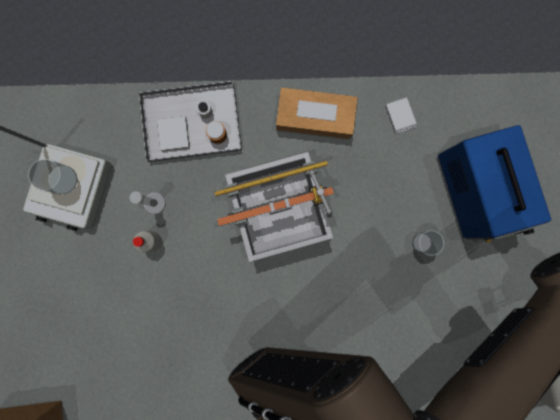

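The scene view shows the tank at about (280,225), with the T-handle near (268,215). In the top view the bar runs from (220,221) to (332,191), and the T-handle sits near (320,195). The bottle is at (143,241), the cylinder at (152,202) and the beaker at (428,242).

```bash
cat > h.py <<'E'
import numpy as np,cv2
def load(n): return dict(np.load(f"pics/{n}.npz"))
def snap(cam,n):
    from station import arm
    f=arm.grab_frame(cam); cv2.imwrite(f"pics/{n}.png",f["img"][:,:,::-1]); np.savez(f"pics/{n}.npz",**f); return f
def cloud(f):
    v,u=np.mgrid[:420,:560]; z=f["range_z"]
    c=np.stack([(u-f["cx"])/f["fx"]*z,-(v-f["cy"])/f["fy"]*z,-z],-1)
    E=f["extrinsics"]; return (c-E[:3,3])@E[:3,:3]
def onz(f,u,v,h):
    E=f["extrinsics"];d=np.array([(u-f["cx"])/f["fx"],-(v-f["cy"])/f["fy"],-1.])@E[:3,:3]
    o=-E[:3,3]@E[:3,:3]; return o+d*(h-o[2])/d[2]
def proj(f,p):
    E=f["extrinsics"];c=E[:3,:3]@np.asarray(p,float)+E[:3,3]
    return np.array([f["cx"]+f["fx"]*c[0]/-c[2],f["cy"]+f["fy"]*-c[1]/-c[2]])
def crop(n,x0,y0,x1,y1,k,out):
    im=cv2.imread(f"pics/{n}.png")[y0:y1,x0:x1]
    cv2.imwrite(f"pics/{out}.png",cv2.resize(im,None,fx=k,fy=k,interpolation=cv2.INTER_CUBIC))
E
python3 - <<'E'
from h import *
crop("top0",205,140,345,265,5,"c1"); crop("scene0",215,150,345,280,4.5,"c2")
f=load("top0");P=cloud(f);im=f["img"].astype(int)
sub=np.zeros((420,560),bool);sub[140:270,205:345]=1
z=P[...,2]
for lo,hi in((.135,.145),(.16,.18),(.18,.21),(.225,.26)):
    m=sub&(z>lo)&(z<hi);p=P[m];print(lo,hi,m.sum(),p.min(0).round(3) if len(p) else 0,p.max(0).round(3) if len(p) else 0)
E
```

```text
0.135 0.145 1249 [ 0.414 -0.147  0.135] [0.726 0.156 0.145]
0.16 0.18 1616 [ 0.514 -0.151  0.16 ] [0.693 0.185 0.18 ]
0.18 0.21 119 [ 0.522 -0.142  0.18 ] [0.675 0.177 0.206]
0.225 0.26 211 [ 0.54  -0.135  0.228] [ 0.657 -0.079  0.252]
```

View pics/c1.png

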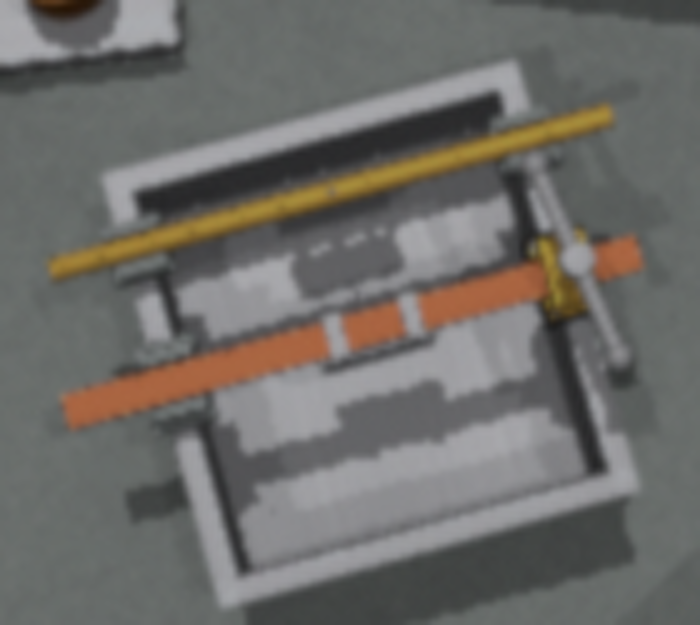

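View pics/c2.png

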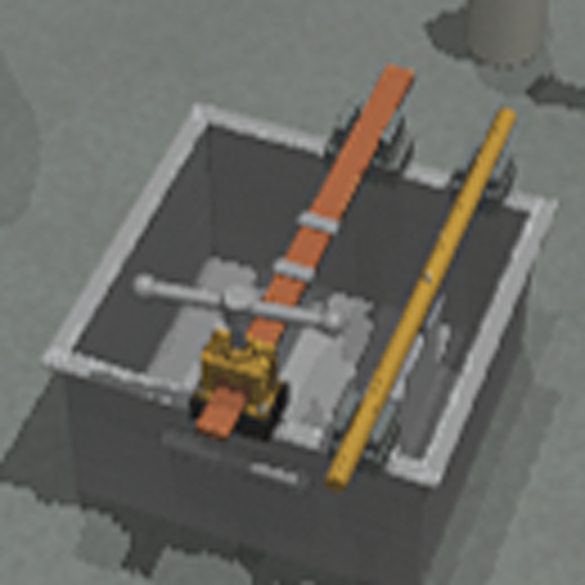

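The crops show the T-handle hub at c1 (578,258), with its balls at (530,155) and (622,357). The free end of the bar is at (66,414) and its other end at (640,252).

Run:
```python
from h import *
f=load("top0");g=load("scene0")
U=lambda x,y,h,k=5,o=(205,140),F=f: onz(F,(x+.5)/k-.5+o[0],(y+.5)/k-.5+o[1],h)
V=lambda x,y,h: U(x,y,h,4.5,(215,150),g)
print("top free",U(66,414,.173),"other",U(640,252,.173))
print("top hub",U(578,258,.246),"balls",U(530,155,.24),U(622,357,.24))
print("scene free",V(401,72,.173),"other",V(215,424,.173)," hub",V(238,298,.246),"balls",V(143,283,.24),V(338,318,.24))
# fits from cloud
for n,F in(("top",f),("scene",g)):
    P=cloud(F);im=F["img"].astype(int);z=P[...,2]
    inb=(P[...,0]>.45)&(P[...,0]<.72)&(abs(P[...,1])<.22)
    red=inb&(im[...,0]-im[...,2]>70)&(im[...,0]-im[...,1]>50)&(z>.15)&(z<.185)
    p=P[red];c=p.mean(0);w,v=np.linalg.eigh(np.cov(p[:,:2].T));a=v[:,1]*np.sign(v[1,1]);t=(p[:,:2]-c[:2])@a
    print(n,"bar",red.sum(),c,"dir",a,np.degrees(np.arctan2(a[1],a[0])),"ends",c[:2]+a*t.min(),c[:2]+a*t.max(),t.max()-t.min())
    h=inb&(z>.222)&(z<.26);p=P[h];c=p.mean(0);w,v=np.linalg.eigh(np.cov(p[:,:2].T));a=v[:,1];t=(p[:,:2]-c[:2])@a
    print(n,"T",h.sum(),c,np.degrees(np.arctan2(a[1],a[0])),"ends",c[:2]+a*t.min(),c[:2]+a*t.max(),"mid",c[:2]+a*(t.min()+t.max())/2,t.max()-t.min())
# bystanders on top
P=cloud(f);z=P[...,2]
for nm,(u0,v0,u1,v1),lo in(("bottle",(125,222,165,260),.05),("cyl",(125,180,170,218),.008),("beaker",(405,220,450,265),.03)):
    m=np.zeros((420,560),bool);m[v0:v1,u0:u1]=1;m&=z>lo;p=P[m];print(nm,m.sum(),p.min(0).round(3),p.max(0).round(3))
```

```text
top free [0.52565006 0.1755711  0.173     ] other [ 0.60883382 -0.14972602  0.173     ]
top hub [ 0.59873381 -0.10741239  0.246     ] balls [ 0.655503   -0.08402386  0.24      ] [ 0.54573543 -0.12977707  0.24      ]
scene free [0.52891076 0.1743581  0.173     ] other [ 0.60821572 -0.14253207  0.173     ]  hub [ 0.59940863 -0.10637354  0.246     ] balls [ 0.54450591 -0.1251429   0.24      ] [ 0.65182441 -0.08089913  0.24      ]
top bar 578 [0.56362403 0.03089485 0.17344239] dir [-0.24661539  0.96911344] 104.2773181058407 ends [ 0.60900938 -0.14745391] [0.52701497 0.17475585] 0.3324788840474182
top T 211 [ 0.59814996 -0.106361    0.24348651] -157.91080764156 ends [ 0.65721552 -0.08238994] [ 0.53944814 -0.13018444] mid [ 0.59833183 -0.10628719] 0.12709630716775722
scene bar 388 [0.56594005 0.0261556  0.1750748 ] dir [-0.24718326  0.96896875] 104.31089463094507 ends [ 0.61023294 -0.14747438] [0.52853505 0.17278476] 0.3305154503459369
scene T 235 [ 0.60006728 -0.10755758  0.24294507] -157.91178051585342 ends [ 0.65802956 -0.08403542] [ 0.54084516 -0.131591  ] mid [ 0.59943736 -0.10781321] 0.12646626938429273
bottle 432 [0.449 0.011 0.05 ] [0.51  0.436 1.447]
cyl 400 [0.474 0.011 0.008] [0.672 0.458 1.447]
beaker 407 [ 0.416 -0.484  0.03 ] [0.49  0.011 1.447]
```

```bash
cat >> h.py <<'E'
AX=np.array([.599,-.107]); PHI=np.radians(14.3)
def rows(p,yaw,st=None,show=True):
    """share units from the measured pose to world p, yaw (tool down)"""
    from station import arm
    from scipy.spatial.transform import Rotation as R
    s=st or arm.get_state(); R0=R.from_euler('xyz',s["ee_rot"]); R1=R.from_euler('xyz',[np.pi,0,yaw])
    t=R0.inv().apply(np.asarray(p)-s["eef_pos"])/.3; r=(R0.inv()*R1).as_rotvec()/np.radians(60)
    if show: print("shift",t.round(4),"turn",r.round(4))
    return t,r
def stat():
    from station import arm
    s=arm.get_state(); F=s["force"];M=s["moment"];d=s["eef_pos"][:2]-AX
    print("t",round(s["t"],2),"p",s["eef_pos"].round(4),"rot",s["ee_rot"].round(4),"F",F.round(2),"M",M.round(3),"w",round(s["width"],4),"q",s["q"].round(2),
     "| axis torque on tool",round(M[2]+d[0]*F[1]-d[1]*F[0],3),"r",np.hypot(*d).round(4))
    return s
E
python3 - <<'E'
from h import *
f=load("top0");P=cloud(f);z=P[...,2]
for nm,(u,v) in dict(box=(500,190),boxh=(512,185),beak=(428,242),bot=(143,241),cyl=(140,199)).items(): print(nm,P[v,u].round(3))
rows([.40,-.45,.30],-2.756);rows([.5638,-.1213,.30],-2.756)
E
```

```text
box [ 0.592 -0.598  0.224]
boxh [ 0.602 -0.617  0.253]
beak [ 0.453 -0.468  0.006]
bot [0.479 0.394 0.142]
cyl [0.595 0.388 0.191]
shift [-0.8217  0.4181 -0.2471] turn [ 0.0014 -0.0001 -0.0773]
shift [-1.6712  1.2995 -0.2459] turn [ 0.0014 -0.0001 -0.0773]
```

```bash
python3 -m inch '0.3 0 0 -0.15 0 0 0; 0.3 -0.15 0.1 -0.25 0 0 -0.04; 0.3 -0.8 0.6 -0.25 0 0 -0.077; 0.3 -0.8 0.6 -0.25 0 0 -0.077; 0.3 -0.8 0.6 -0.25 0 0 -0.077; 0.3 -0.8 0.6 -0.25 0 0 -0.077; 0.3 -0.8 0.6 -0.25 0 0 -0.077; 0.3 -0.8 0.6 -0.25 0 0 -0.077'; python3 -c "
from h import *
stat();rows([.5638,-.1213,.30],-2.756);rows([.5638,-.1213,.30],-2.756)"
```

```text
t: 0.9
eef_pos: [0.3798, -0.3965, 0.3018]
ee_rot: [-3.142, 0.001, -2.752]
force: [-0.5, -0.6, 0.9]
width: 0.0614
t 0.9 p [ 0.3798 -0.3965  0.3018] rot [-3.1415e+00  1.2000e-03 -2.7520e+00] F [-0.5  -0.62  0.91] M [-0.026  0.014 -0.005] w 0.0614 q [-0.45  0.11 -0.15 -0.   -1.32 -0.73] | axis torque on tool -0.013 r 0.3632
shift [-0.9159  0.6157  0.0072] turn [-0.      0.0012  0.0038]
shift [-0.9159  0.6157  0.0072] turn [-0.      0.0012  0.0038]
```

```bash
python3 -m inch '0.5 -0.916 0.616 0 0 0 0.003; 0.5 -0.916 0.616 0 0 0 0.003; 0.5 -0.916 0.616 0 0 0 0.003; 0.5 -0.916 0.616 0 0 0 0.003; 0.5 -0.916 0.616 0 0 0 0.003; 0.5 -0.916 0.616 0 0 0 0.003; 0.5 -0.916 0.616 0 0 0 0.003; 0.5 -0.916 0.616 0 0 0 0.003; 0.5 -0.916 0.616 0 0 0 0.003; 0.5 -0.916 0.616 0 0 0 0.003'; python3 -c "
from h import *
stat();rows([.5638,-.1213,.22],-2.756);snap('scene','s1');snap('top','t1');crop('s1',200,130,360,280,4,'s1c')
stat();rows([.5638,-.1213,.22],-2.756)"
```

```text
t: 1.9
eef_pos: [0.5622, -0.1262, 0.3014]
ee_rot: [3.141, -0.001, -2.76]
force: [1.4, 0.2, -0.2]
width: 0.0438
t 1.9 p [ 0.5622 -0.1262  0.3014] rot [ 3.1415e+00 -6.0000e-04 -2.7598e+00] F [ 1.4   0.19 -0.24] M [0.012 0.017 0.053] w 0.0438 q [ 0.12  0.16 -0.09  0.   -1.32 -1.31] | axis torque on tool 0.073 r 0.0415
shift [-0.0113  0.0131  0.2712] turn [ 0.0001 -0.0005 -0.0036]
t 2.0 p [ 0.5621 -0.1265  0.3017] rot [-3.1415e+00  1.0000e-04 -2.7606e+00] F [ 0.47 -0.82 -0.55] M [0.078 0.004 0.044] w 0.0437 q [ 0.12  0.16 -0.09  0.   -1.32 -1.31] | axis torque on tool 0.083 r 0.0417
shift [-0.0117  0.0141  0.2723] turn [-0.      0.0001 -0.0044]
```

View pics/s1c.png

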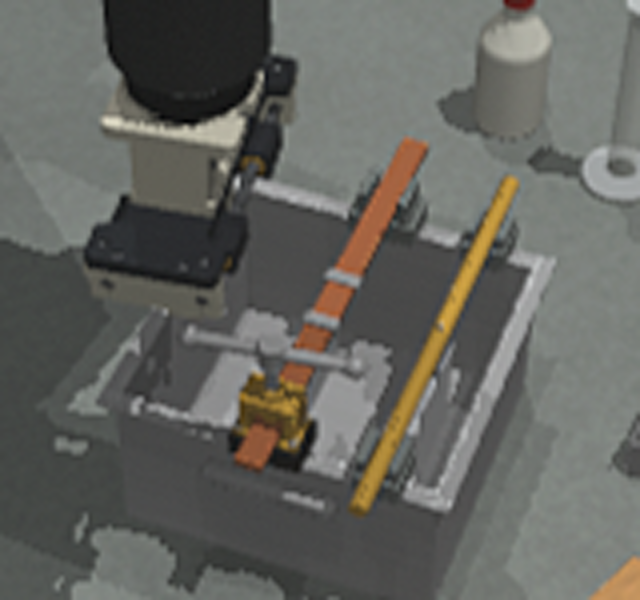

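```bash
python3 -m inch '0.6 0 0 0 0 0 -0.14; 0.6 0 0 0 0 0 -0.28; 0.6 0 0 0 0 0 -0.42; 0.6 0 0 0 0 0 -0.56; 0.6 0 0 0 0 0 -0.7; 0.6 0 0 0 0 0 -0.84; 0.6 0 0 0 0 0 -1; 0.6 0 0 0 0 0 -1'; python3 -m inch '0.6 0 0 0 0 0 -0.14; 0.6 0 0 0 0 0 -0.28; 0.6 0 0 0 0 0 -0.42; 0.6 0 0 0 0 0 -0.56; 0.6 0 0 0 0 0 -0.7; 0.6 0 0 0 0 0 -0.84; 0.6 0 0 0 0 0 -1; 0.6 0 0 0 0 0 -1';python3 -m inch '0.6 0 0 0 0 0 -0.14; 0.6 0 0 0 0 0 -0.28; 0.6 0 0 0 0 0 -0.42; 0.6 0 0 0 0 0 -0.56; 0.6 0 0 0 0 0 -0.7; 0.6 0 0 0 0 0 -0.84; 0.6 0 0 0 0 0 -1; 0.6 0 0 0 0 0 -1; 0.6 0 0 0 0 0 -1'; python3 -c "
from h import *
stat();rows([.5638,-.1213,.22],.3857)"
```

```text
t: 2.8
eef_pos: [0.5622, -0.1265, 0.3018]
ee_rot: [-3.141, 0.0, -1.711]
force: [-0.4, 0.0, 0.2]
width: 0.0353
t: 3.6
eef_pos: [0.5624, -0.1261, 0.3017]
ee_rot: [-3.141, -0.0, -0.666]
force: [-0.3, -0.2, -0.4]
width: 0.035
t: 4.5
eef_pos: [0.5625, -0.1258, 0.3016]
ee_rot: [3.142, -0.0, 0.375]
force: [-0.5, -0.2, -0.0]
width: 0.035
t 4.5 p [ 0.5625 -0.1258  0.3016] rot [ 3.1416e+00 -1.0000e-04  3.7510e-01] F [-0.47 -0.18 -0.05] M [-0.13   0.1   -0.015] w 0.035 q [ 0.12  0.16 -0.09 -0.   -1.32  1.83] | axis torque on tool -0.018 r 0.0411
shift [ 0.0095 -0.0125  0.2721] turn [ 0.     -0.0001 -0.0101]
```

```bash
cat >> h.py <<'E'
def avg(n=8):
    from station import arm
    A=[]
    for i in range(n):
        arm.grab_frame("top"); s=arm.get_state(); A.append(np.r_[s["eef_pos"],s["ee_rot"][2],s["force"],s["moment"]])
    A=np.array(A);m=A.mean(0);sd=A.std(0)/np.sqrt(n);d=m[:2]-AX
    b=np.load("bias.npy") if __import__("os").path.exists("bias.npy") else np.zeros(6)
    w=m[4:]-b
    print("t",round(s["t"],2),"p",m[:3].round(4),"yaw",m[3].round(4),"F",w[:3].round(2),"M",w[3:].round(3),"| T on tool",round(w[5]+d[0]*w[1]-d[1]*w[0],3),"T from F",round(d[0]*w[1]-d[1]*w[0],3),"ang",np.degrees(np.arctan2(d[1],d[0])).round(2),"r",np.hypot(*d).round(4),"w",round(s["width"],4))
    return m,sd
E
python3 -c "
from h import *
m,sd=avg(10);np.save('bias.npy',m[4:]);print(m[4:].round(3),sd.round(3))"
python3 -m inch '0.6 0.0095 -0.0125 0.13 0 0 -0.01; 0.6 0.0095 -0.0125 0.2 0 0 -0.01; 0.6 0.0095 -0.0125 0.24 0 0 -0.01; 0.6 0.0095 -0.0125 0.272 0 0 -0.01; 0.6 0.0095 -0.0125 0.272 0 0 -0.01; 0.8 0.0095 -0.0125 0.272 0 0 -0.01; 0.8 0.0095 -0.0125 0.272 0 0 -0.01; 0.8 0.0095 -0.0125 0.272 0 0 -0.01'; python3 -c "
from h import *
snap('scene','s2');crop('s2',200,130,360,280,4,'s2c');stat();avg(3)"
```

```text
t 5.0 p [ 0.5626 -0.1256  0.3016] yaw 0.3795 F [ 0.29  0.16 -0.05] M [-0.111  0.139  0.01 ] | T on tool 0.009 T from F -0.0 ang -152.87 r 0.0409 w 0.0349
[ 0.29   0.16  -0.054 -0.111  0.139  0.01 ] [0.    0.    0.    0.001 0.128 0.065 0.182 0.009 0.008 0.012]
t: 5.8
eef_pos: [0.5643, -0.1211, 0.2209]
ee_rot: [3.141, -0.001, 0.393]
force: [0.1, 0.4, -0.1]
width: 0.0195
t 5.85 p [ 0.5642 -0.1211  0.2207] rot [ 3.1412e+00 -1.2000e-03  3.9270e-01] F [0.51 0.06 1.31] M [-0.174  0.12  -0.013] w 0.0184 q [ 0.13  0.2  -0.22  0.   -1.15  1.84] | axis torque on tool -0.008 r 0.0375
t 6.0 p [ 0.564  -0.121   0.2204] yaw 0.3927 F [-0.01 -0.21 -0.14] M [-0.004 -0.035 -0.007] | T on tool 0.0 T from F 0.007 ang -158.11 r 0.0377 w 0.0179
```

View pics/s2c.png

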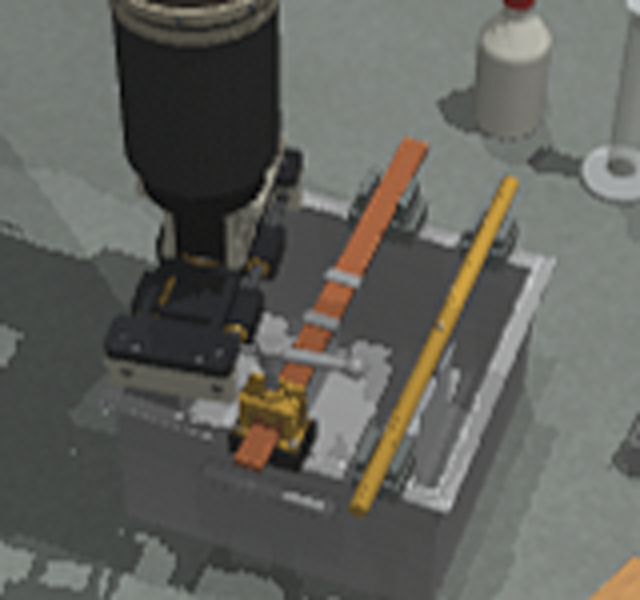

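```bash
python3 -m inch '0.8 0.0005 -0.011 0 0 0 0.0833; 0.8 0.0019 -0.0218 0 0 0 0.1667; 0.8 0.0043 -0.0325 0 0 0 0.25; 0.8 0.0076 -0.043 0 0 0 0.3333; 0.8 0.0118 -0.0531 0 0 0 0.4167; 0.8 0.0168 -0.0628 0 0 0 0.5; 0.8 0.0227 -0.0721 0 0 0 0.5833; 0.8 0.0294 -0.0808 0 0 0 0.6667; 0.8 0.0294 -0.0808 0 0 0 0.6667'; python3 -c "
from h import *
avg(6)"
```

```text
t: 6.9
eef_pos: [0.5625, -0.0954, 0.22]
ee_rot: [3.141, 0.0, -0.306]
force: [-1.4, -0.4, 1.3]
width: 0.0175
t 7.2 p [ 0.5626 -0.0954  0.22  ] yaw -0.3035 F [-1.19 -1.15  0.6 ] M [-0.388  0.352  0.003] | T on tool 0.059 T from F 0.056 ang 162.39 r 0.0382 w 0.0177
```

```bash
python3 -m inch '0.8 0.0005 -0.011 0 0 0 0.0833; 0.8 0.0019 -0.0218 0 0 0 0.1667; 0.8 0.0019 -0.0218 0 0 0 0.1667'; python3 -c "
from h import *
avg(5)"
```

```text
t: 7.5
eef_pos: [0.565, -0.0893, 0.2199]
ee_rot: [3.141, 0.0, -0.481]
force: [-2.0, -1.4, 1.1]
width: 0.0177
t 7.75 p [ 0.565  -0.0893  0.2199] yaw -0.4777 F [-2.34 -1.15  0.85] M [-0.434  0.767 -0.008] | T on tool 0.072 T from F 0.08 ang 152.52 r 0.0383 w 0.0171
```

```bash
python3 -m inch '0.8 0.0001 -0.0044 0 0 0 0.0333; 0.8 0.0003 -0.0088 0 0 0 0.0667; 0.8 0.0003 -0.0088 0 0 0 0.0667'; python3 -c "
from h import *
avg(4)"
```

```text
t: 8.05
eef_pos: [0.5663, -0.087, 0.2199]
ee_rot: [3.141, 0.0, -0.549]
force: [-3.4, -2.1, 0.8]
width: 0.0176
t 8.25 p [ 0.5663 -0.087   0.2199] yaw -0.5484 F [-3.25 -2.08  1.51] M [-0.537  1.099 -0.027] | T on tool 0.106 T from F 0.133 ang 148.55 r 0.0383 w 0.0176
```

```bash
python3 -m inch '0.8 0.0001 -0.0044 0 0 0 0.0333; 0.8 0.0002 -0.0066 0 0 0 0.05; 0.8 0.0002 -0.0066 0 0 0 0.05'; python3 -c "
from h import *
avg(4)"
```

```text
t: 8.55
eef_pos: [0.5675, -0.0853, 0.2199]
ee_rot: [3.141, 0.0, -0.602]
force: [-3.2, -1.6, 0.3]
width: 0.0175
t 8.75 p [ 0.5675 -0.0853  0.2199] yaw -0.6014 F [-3.77 -1.48  1.14] M [-0.507  1.277 -0.004] | T on tool 0.124 T from F 0.129 ang 145.37 r 0.0383 w 0.018
```

```bash
python3 -m inch '0.8 0.0001 -0.0044 0 0 0 0.0333; 0.8 0.0003 -0.0088 0 0 0 0.0667; 0.8 0.0003 -0.0088 0 0 0 0.0667'; python3 -c "
from h import *
avg(4)"
```

```text
t: 9.05
eef_pos: [0.5688, -0.0834, 0.2199]
ee_rot: [3.141, 0.0, -0.672]
force: [-4.6, -2.2, 1.2]
width: 0.0178
t 9.25 p [ 0.5688 -0.0834  0.2199] yaw -0.6713 F [-4.73 -3.37  1.23] M [-0.921  1.608  0.021] | T on tool 0.234 T from F 0.213 ang 141.97 r 0.0383 w 0.0178
```

```bash
python3 -m inch '0.8 0 -0.0033 0 0 0 0.025; 0.8 0 -0.0033 0 0 0 0.025'; python3 -c "
from h import *
avg(5)"
```

```text
t: 9.45
eef_pos: [0.5692, -0.0829, 0.2198]
ee_rot: [3.14, 0.001, -0.698]
force: [-4.6, -3.3, 1.4]
width: 0.0176
t 9.7 p [ 0.5691 -0.083   0.2198] yaw -0.6976 F [-5.11 -3.95  1.18] M [-1.412  1.862  0.048] | T on tool 0.289 T from F 0.241 ang 141.21 r 0.0383 w 0.0174
```

```bash
python3 -m inch '0.8 0 -0.0035 0 0 0 0; 0.8 0 -0.006 0 0 0 0'; python3 -c "
from h import *
avg(5)"
```

```text
t: 9.9
eef_pos: [0.5697, -0.0819, 0.2197]
ee_rot: [3.139, 0.001, -0.698]
force: [-6.9, -5.9, 1.4]
width: 0.0177
t 10.15 p [ 0.5696 -0.082   0.2197] yaw -0.6977 F [-7.44 -6.01  2.26] M [-1.997  2.617  0.069] | T on tool 0.431 T from F 0.363 ang 139.65 r 0.0386 w 0.0178
```

```bash
python3 -m inch '0.8 0 -0.002 0 0 0 0; 0.8 0 -0.0044 0 0 0 0'; python3 -c "
from h import *
avg(6)"
```

```text
t: 10.35
eef_pos: [0.57, -0.0813, 0.2197]
ee_rot: [3.138, 0.002, -0.698]
force: [-9.1, -6.6, 3.1]
width: 0.0172
t 10.65 p [ 0.5699 -0.0813  0.2197] yaw -0.6978 F [-8.55 -6.93  2.98] M [-2.363  3.12   0.059] | T on tool 0.48 T from F 0.421 ang 138.57 r 0.0388 w 0.0177
```

```bash
python3 -m inch '0.8 0 -0.0018 0 0 0 0; 0.8 0 -0.0032 0 0 0 0'; python3 -c "
from h import *
avg(8);avg(8);avg(8)"
```

```text
t: 10.85
eef_pos: [0.5702, -0.0808, 0.2197]
ee_rot: [3.137, 0.002, -0.698]
force: [-9.4, -7.1, 4.3]
width: 0.0177
t 11.25 p [ 0.5701 -0.0809  0.2197] yaw -0.6979 F [-9.88 -7.96  3.59] M [-2.629  3.51   0.06 ] | T on tool 0.548 T from F 0.488 ang 137.83 r 0.0389 w 0.0174
t 11.65 p [ 0.5701 -0.0809  0.2197] yaw -0.6979 F [-10.16  -7.62   3.69] M [-2.629  3.506  0.065] | T on tool 0.55 T from F 0.485 ang 137.86 r 0.0389 w 0.0181
t 12.05 p [ 0.5701 -0.0809  0.2196] yaw -0.6979 F [-9.91 -7.66  3.69] M [-2.62   3.526  0.071] | T on tool 0.551 T from F 0.48 ang 137.85 r 0.0389 w 0.0174
```

```bash
python3 -m inch '0.8 0 0.01 0 0 0 0; 0.8 0 0.02 0 0 0 0; 0.8 0 0.03 0 0 0 0; 0.75 0 0.03 0 0 0 0; 0.7 0 0.03 0 0 0 0; 0.65 0 0.03 0 0 0 0'; python3 -c "
from h import *
avg(5)"
```

```text
t: 12.65
eef_pos: [0.5672, -0.0858, 0.2201]
ee_rot: [-3.141, -0.0, -0.698]
force: [-0.3, 0.3, -0.4]
width: 0.0283
t 12.9 p [ 0.5669 -0.0859  0.22  ] yaw -0.6979 F [-0.52 -0.4   0.06] M [ 0.072 -0.004 -0.017] | T on tool 0.007 T from F 0.024 ang 146.71 r 0.0384 w 0.0307
```

```bash
python3 -m inch '0.65 0 0 -0.1 0 0 0; 0.65 0 0 -0.22 0 0 0; 0.65 0 0 -0.3 0 0 0; 1 0 0 -0.3 0 0 0' 10; python3 -c "
from h import *
stat();rows([.518,.211,.30],-1.321)"
```

```text
t: 13.3
eef_pos: [0.5684, -0.0863, 0.3141]
ee_rot: [-3.137, -0.005, -0.698]
force: [-0.0, -0.1, -0.4]
width: 0.0269
t 13.3 p [ 0.5684 -0.0863  0.3141] rot [-3.1374 -0.0052 -0.6978] F [-0.03 -0.08 -0.39] M [-0.024  0.106  0.01 ] w 0.0269 q [ 0.19  0.15 -0.08  0.   -1.34  0.68] | axis torque on tool 0.013 r 0.037
shift [-0.7657 -0.6511  0.0459] turn [-0.0055 -0.0035  0.5951]
```

```bash
python3 -m inch '1 -0.766 -0.651 0.02 0 0 0.1; 1 -0.766 -0.651 0.02 0 0 0.2; 1 -0.766 -0.651 0.02 0 0 0.3; 1 -0.766 -0.651 0.02 0 0 0.4; 1 -0.766 -0.651 0.02 0 0 0.5; 1 -0.766 -0.651 0.02 0 0 0.595; 1 -0.766 -0.651 0.02 0 0 0.595; 1 -0.766 -0.651 0.02 0 0 0.595; 1 -0.766 -0.651 0.02 0 0 0.595; 1 -0.766 -0.651 0.02 0 0 0.595; 1 -0.766 -0.651 0.02 0 0 0.595'; python3 -c "
from h import *
snap('top','t3');snap('scene','s3');crop('t3',205,140,345,265,5,'t3c');crop('s3',200,110,360,270,3.7,'s3c')
stat();rows([.518,.211,.155],-1.321)
f=load('t3');P=cloud(f);z=P[...,2]
h=(z>.222)&(z<.26)&(P[...,0]>.5)&(P[...,0]<.7)&(P[...,1]>-.19)&(P[...,1]<-.04);p=P[h];c=p.mean(0);w,v=np.linalg.eigh(np.cov(p[:,:2].T));a=v[:,1];print(c,h.sum(),np.degrees(np.arctan2(a[1],a[0])))"
```

```text
t: 14.4
eef_pos: [0.5165, 0.21, 0.3041]
ee_rot: [-3.141, 0.0, -1.323]
force: [-0.0, -0.6, -0.0]
width: 0.0004
t 14.5 p [0.5164 0.2103 0.3041] rot [-3.1413e+00  1.0000e-04 -1.3226e+00] F [ 0.14 -0.2   0.44] M [-0.052  0.156 -0.004] w 0.0002 q [ 0.74  0.12 -0.12  0.   -1.32 -0.49] | axis torque on tool -0.032 r 0.3278
shift [-0.001  -0.0055  0.4971] turn [-0.0003  0.0001 -0.0015]
[ 0.59708598 -0.10617918  0.24361333] 207 151.08858292229414
```

View pics/t3c.png

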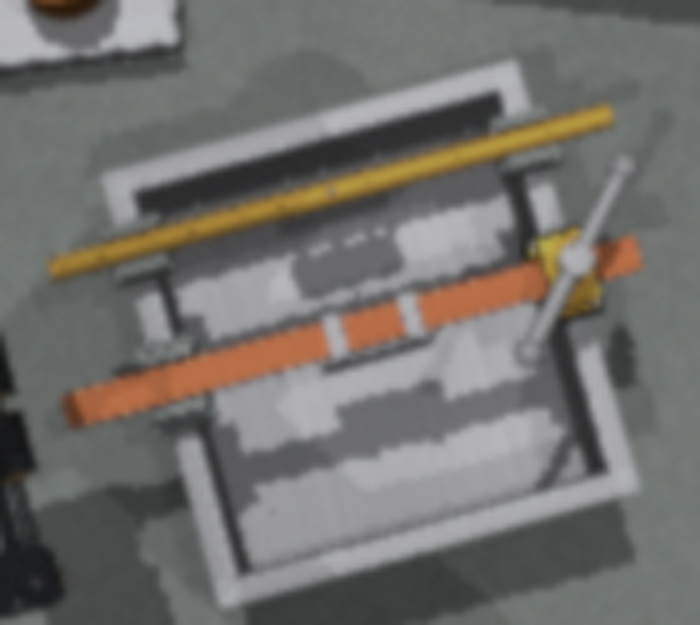

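View pics/s3c.png

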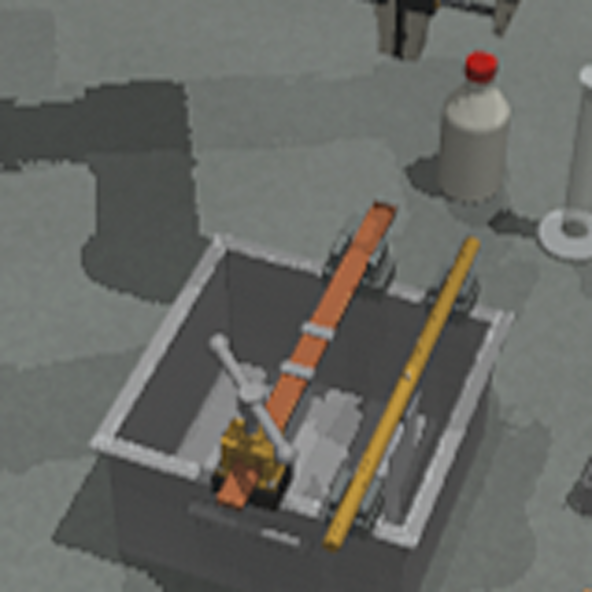

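The top view shows the free handle at (575,262), now at 151.1°. It started at 202.1°, so the screw turned 0.89 rad. The bar end is still at (68,412). Next I go down beside the free end.

```bash
python3 -m inch '1 -0.01 -0.0055 0.15 0 0 0; 1 -0.01 -0.0055 0.3 0 0 0; 1 -0.01 -0.0055 0.42 0 0 0; 1 -0.01 -0.0055 0.495 0 0 0; 1 -0.01 -0.0055 0.495 0 0 0; 1 -0.01 -0.0055 0.495 0 0 0'; python3 -c "
from h import *
m,sd=avg(8);np.save('bias.npy',m[4:]);print(m[4:].round(2))
snap('top','t4');snap('scene','s4');crop('s4',240,110,360,210,5,'s4c');crop('t4',165,160,285,260,5,'t4c')
d=m[:2]-np.array([.5265,.177]);y=np.array([-.247,.969]);print('along',d@y,'across',d@np.array([.969,.247]))"
```

```text
t: 15.1
eef_pos: [0.5176, 0.2143, 0.1562]
ee_rot: [-3.141, -0.0, -1.321]
force: [0.3, -0.2, 1.0]
width: 0.0004
t 15.5 p [0.5177 0.2149 0.1569] yaw -1.3213 F [-0.37 -0.18  0.22] M [ 0.138 -0.017 -0.014] | T on tool 0.118 T from F 0.133 ang 104.17 r 0.332 w 0.0004
[-0.08 -0.02  0.17  0.03  0.12 -0.  ]
along 0.038890991076199394 across 0.0008754265523222888
```

View pics/s4c.png

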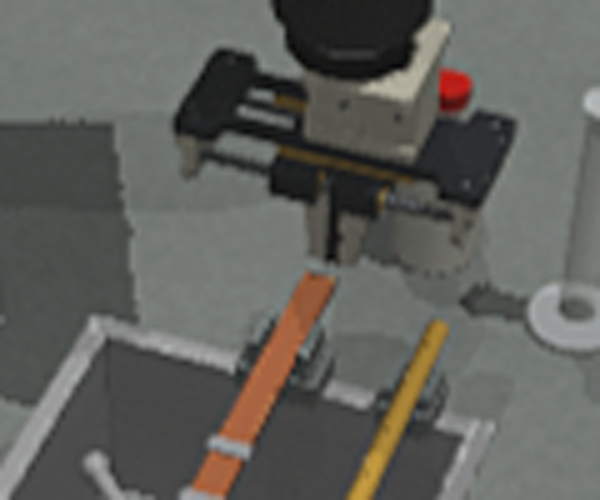

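View pics/t4c.png

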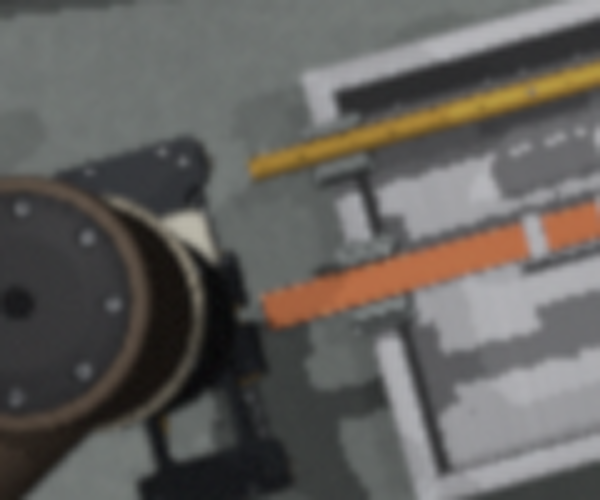

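```bash
python3 -m inch '1 0.03 0 0 0 0 0; 1 0.055 0 0 0 0 0; 1 0.072 0 0 0 0 0; 1 0.072 0 0 0 0 0'; python3 -c "
from h import *
m,_=avg(3);print(m[2])"; python3 -m inch '1 0.006 0 0 0 0 0; 1 0.009 0 0 0 0 0; 1 0.009 0 0 0 0 0'; python3 -c "
from h import *
m,_=avg(3)
d=m[:2]-np.array([.5265,.177]);y=np.array([-.247,.969]);print('along',d@y,'across',d@np.array([.969,.247]))"
```

```text
t: 16.0
eef_pos: [0.5225, 0.1927, 0.1554]
ee_rot: [3.141, -0.0, -1.322]
force: [0.1, -1.1, 0.8]
width: 0.0003
t 16.15 p [0.5225 0.1933 0.1555] yaw -1.322 F [0.68 0.08 0.16] M [ 0.02  -0.024  0.024] | T on tool -0.187 T from F -0.211 ang 104.3 r 0.3099 w 0.0004
0.15545873572490954
t: 16.45
eef_pos: [0.523, 0.191, 0.1554]
ee_rot: [3.142, -0.0, -1.321]
force: [0.5, -0.1, 0.2]
width: 0.0005
t 16.6 p [0.523  0.191  0.1554] yaw -1.3212 F [ 0.05 -0.24 -0.39] M [ 0.    -0.012  0.013] | T on tool 0.017 T from F 0.004 ang 104.3 r 0.3075 w 0.0002
along 0.014433234350050107 across 8.017376060295126e-05
```

```bash
for i in 1; do python3 -m inch '1 0.006 0 0 0 0 0; 1 0.006 0 0 0 0 0'; python3 -c "
from h import *
m,_=avg(3)"; done; python3 -m inch '1 0.005 0 0 0 0 0; 1 0.005 0 0 0 0 0'; python3 -c "
from h import *
m,_=avg(3)
d=m[:2]-np.array([.5265,.177]);y=np.array([-.247,.969]);print('along',d@y,'across',d@np.array([.969,.247]))"
```

```text
t: 16.8
eef_pos: [0.5235, 0.1891, 0.1554]
ee_rot: [3.141, -0.0, -1.321]
force: [-0.5, 0.1, -0.9]
width: 0.0007
t 16.95 p [0.5235 0.1892 0.1555] yaw -1.3214 F [0.42 0.04 0.45] M [-0.028  0.009  0.03 ] | T on tool -0.096 T from F -0.127 ang 104.3 r 0.3056 w 0.0005
t: 17.15
eef_pos: [0.5239, 0.188, 0.1555]
ee_rot: [-3.141, 0.0, -1.321]
force: [-0.6, 1.4, 0.1]
width: 0.0003
t 17.3 p [0.5239 0.188  0.1555] yaw -1.3213 F [-0.1   1.71 -1.01] M [0.589 0.154 0.009] | T on tool -0.089 T from F -0.098 ang 104.28 r 0.3044 w 0.0005
along 0.011273322962968475 across 0.00019770465048646796
```

```bash
python3 -m inch '1 0.004 0 0 0 0 0; 1 0.004 0 0 0 0 0'; python3 -c "
from h import *
m,_=avg(5)"
```

```text
t: 17.5
eef_pos: [0.5242, 0.1875, 0.1555]
ee_rot: [-3.141, 0.001, -1.321]
force: [-1.7, 5.2, -0.2]
width: 0.0006
t 17.75 p [0.5242 0.1875 0.1555] yaw -1.3211 F [-1.74  5.45 -0.06] M [ 1.902  0.586 -0.002] | T on tool 0.104 T from F 0.106 ang 104.25 r 0.3039 w 0.0003
```

```bash
python3 -m inch '1 0.003 0 0 0 0 0; 1 0.003 0 0 0 0 0'; python3 -c "
from h import *
m,_=avg(8);avg(8);avg(8)"
```

```text
t: 17.95
eef_pos: [0.5244, 0.1873, 0.1555]
ee_rot: [-3.14, 0.002, -1.321]
force: [-3.2, 7.4, -0.6]
width: 0.0006
t 18.35 p [0.5244 0.1873 0.1555] yaw -1.321 F [-2.51  7.68 -0.56] M [2.791 0.933 0.022] | T on tool 0.187 T from F 0.165 ang 104.22 r 0.3036 w 0.0009
t 18.75 p [0.5244 0.1873 0.1555] yaw -1.321 F [-2.62  7.6  -0.58] M [2.816 0.938 0.005] | T on tool 0.21 T from F 0.205 ang 104.22 r 0.3036 w 0.0003
t 19.15 p [0.5244 0.1873 0.1555] yaw -1.321 F [-2.81  7.84 -0.73] M [2.826 0.928 0.034] | T on tool 0.275 T from F 0.241 ang 104.22 r 0.3036 w 0.0006
```

```bash
python3 -m inch '1 -0.006 0 0 0 0 0; 1 -0.03 0 0 0 0 0; 1 -0.13 0 0 0 0 0; 1 -0.13 0 -0.15 0 0 0; 1 -0.13 0 -0.3 0 0 0; 1 -0.13 0 -0.45 0 0 0; 1 -0.13 0 -0.45 0 0 0; 1 -0.13 0 -0.45 0 0 0'; python3 -c "
from h import *
stat();snap('top','t5');snap('scene','s5');crop('t5',125,140,345,265,3.6,'t5c')
for n in('top0','t5','scene0','s5'):
    F=load(n);P=cloud(F);im=F['img'].astype(int);z=P[...,2]
    inb=(P[...,0]>.45)&(P[...,0]<.72)&(abs(P[...,1])<.22)
    red=inb&(im[...,0]-im[...,2]>70)&(im[...,0]-im[...,1]>50)&(z>.15)&(z<.185)
    p=P[red][:,:2];a=np.array([-.247,.969]);t=p@a;print(n,'bar ends',t.min().round(4),t.max().round(4))
    h=inb&(z>.222)&(z<.26)&(P[...,1]<-.03);p=P[h];w,v=np.linalg.eigh(np.cov(p[:,:2].T));a=v[:,1];print('  T deg',h.sum(),np.degrees(np.arctan2(a[1],a[0])).round(2))
"
```

```text
t: 19.95
eef_pos: [0.5149, 0.2238, 0.2917]
ee_rot: [-3.14, 0.001, -1.321]
force: [-0.1, -0.5, -1.4]
width: 0.0006
t 19.95 p [0.5149 0.2238 0.2917] rot [-3.1395e+00  1.0000e-03 -1.3215e+00] F [-0.09 -0.46 -1.37] M [-0.014  0.159 -0.02 ] w 0.0006 q [ 0.76  0.13 -0.14  0.   -1.29 -0.51] | axis torque on tool 0.047 r 0.3413
top0 bar ends -0.2933 0.0392
  T deg 211 -157.91
t5 bar ends -0.2941 0.0392
  T deg 205 151.19
scene0 bar ends -0.2936 0.0369
  T deg 235 -157.91
s5 bar ends -0.2953 0.0402
  T deg 202 151.22
```

View pics/s5.png

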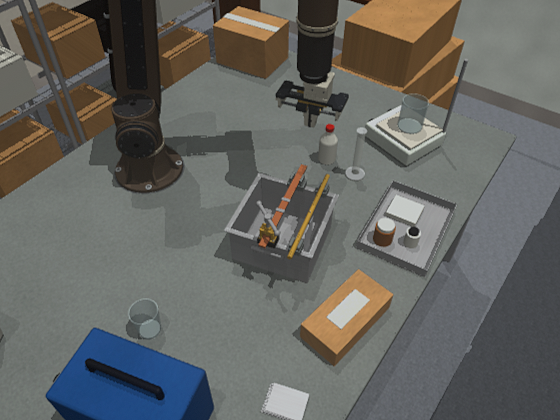

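View pics/t5.png

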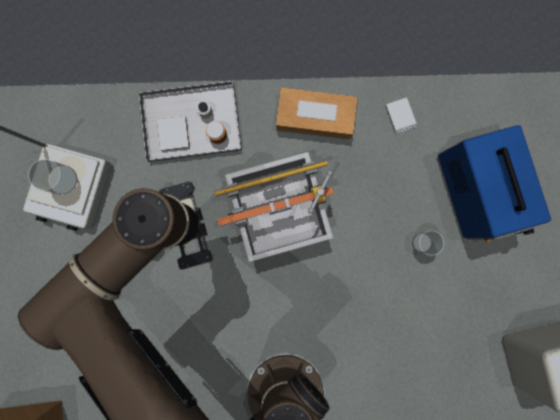

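The final views show the bottle (328,145), cylinder (355,155) and beaker (143,318) where they were. The handle is still at 151.2° and the bar end has not moved. I'm handing the job in.

```bash
python3 -c "
from station import arm
print(arm.job_done())"
```

```text
the job is handed in; nothing more can be done
None
```

The clamp is screwed home and the bar held. I handed the job in at about 20 s of the 70 s allowed; no verdict was reported.

- **Tightening:** I turned the handle clockwise between the spread fingers. The free handle went from 202.1° to 151.1°, so the screw turned 0.89 rad before it stopped dead.
- **Torque:** I held about 0.55 N m for roughly 1.2 s with no movement of the hand. Counting only the push on the handle, without the measured wrist moment, the figure is 0.48–0.49 N m. Both lie between 0.4 and 0.7.
- **Bar check:** With the handle let go, I pressed the free end along the bar with about 8.2 N for 1.2 s, and the fingers did not advance.
- **Last checks:** The handle stayed at 151.2°, and the bottle, cylinder and beaker look unmoved and upright. The arm stood clear in the air.

**Readings that disagreed:**
- **Bar end:** The top view put it where it was, within 0.1 mm. The scene view read about 3 mm further out along the bar. That is opposite to the push, so I put it down to a change in shadow on the end.
- **Stiffness under load:** The hand moved more per N m than the spindle twist alone would give. I put this down to the pad bearing on its outer edge and to give in the clamp and gripper. The steady 0.55 N m, well above the 0.13 N m drag, means the screw was on its stop.

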